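# Eject a pressed tablet behind the sliding guard

### The arm

A 6-joint arm with a two-finger parallel gripper is mounted at the origin on a cart in front of the work surface, level with it; the furniture and walls round the work are solid. World frame = base frame: x ahead of the robot, y to its left, z up, the work surface at z = 0. Lengths are in mm, angles in rad, forces in N, time in s.
With the tool pointing down it reaches from about 300 to 750 mm from the base axis. Payload 8.5 kg.
Tool frame: the origin (TCP) lies where the fingers leave the gripper's body, on its centre line; the fingertips stand 64 mm ahead of it and the grasp point (between the pads) lies 45 mm ahead of it; z points along the fingers, y is the line along which they close (so a half turn about z gives the same grasp; the last joint's range is limited). The gripper opens to 88 mm and grips with 3 to 60 N. Pads are 18 mm wide; open, the fingers measure 123 mm over their backs; the gripper's body (75 mm by 187 mm) begins 45 mm behind the grasp point.
Start: joints at [-1.402, 0.381, 1.297, -0, 1.464, -0.215], TCP at [205.939, -509.971, 302.748] pointing down, gripper open.
Joint ranges: [-3.11, 3.11], [-0.89, 2.33], [0.22, 2.48], [-1.42, 4.56], [0.17, 2.85], [-2.88, 2.88]. Speed limits (rad/s): [2.39, 2.39, 3.14, 3.14, 3.14, 3.14].

### API

Orientations are given as a unit quaternion [x, y, z, w].
In Python, from workcell import r, optics, status, ticket gives the robot as it stands (r), with the cameras (optics), the readings (status) and the job (ticket).
- The arm moves only by the tool pendant, called after "Emit:" as a command line: name --argument value ..., lists and objects as JSON in quotes. Schema: {"type":"object","properties":{"deltas":{"type":"array","items":{"type":"object","properties":{"xyz":{"type":"array","items":{"type":"number"},"minItems":3,"maxItems":3},"rotvec":{"type":"array","items":{"type":"number"},"minItems":3,"maxItems":3}},"additionalProperties":false},"minItems":1,"maxItems":8},"jaw":{"type":"number"},"grip_n":{"type":"number"},"only":{"type":"string"},"quiet":{"type":"boolean"},"lines":{"type":"string"}},"required":["deltas"],"additionalProperties":false}. deltas is a list of rows, 1 to 8 of them, each an object with the fields xyz (a list: dx, dy, dz in mm), rotvec (a list: a rotation vector rx, ry, rz in rad); a field left out counts as zero; each row is the pose to reach, as a shift and turn from the pose commanded when the call began, along the tool's axes at that moment; what a row does not reach only later rows make up. A row lasts 1/12 s, in which the tool goes at most 41.7 mm and 0.125 rad, less where a joint would pass 70% of its speed; a pose out of reach is approached as far as the arm can. jaw is the finger opening in mm, set as the call begins (left out keeps the last). The fingers move at their own pace and stop on an object; grip_n is the grip in N (left out, the last holds). Time passes only in rows, so rows that do not move let the fingers close. The tool returns the time, the measured TCP pose, the force, the opening and the grip force at its end. only (a regular expression) keeps the lines of the reply that match it, lines (a string "A,B") keeps lines A to B, and quiet returns only ok. Input that does not fit is refused with a message, and nothing moves.
- status.get_obs(): the state, without advancing time (a new reading comes with each control period).
- optics.read_camera(name): name is "side" or "top" or "wrist"; returns a dict with "image" (400x640x3 uint8, red, green, blue), "vertical_fov" (degrees; the focal length in pixels is half the picture's height over the tangent of half this angle, whatever the lens; pixels are square), "cx", "cy" (the principal point, pixels), "R" (3x3) and "t" (3): a world point X has camera coordinates R X + t. Camera axes: x right, y down, z forward; pixel columns grow to the right and rows downward; lengths in mm; the calibration is good to about 2 mm. The wrist camera is an equidistant fisheye: a pixel r from the principal point sees the ray r / f radians off the axis. A picture is of the moment at which its call begins. There is no depth.
- ticket.close_job(): hands the job in; it is judged then, once.
The state is a dict: "t": time; "joint_positions": joint angles; "joint_vel": joint speeds; "joint_torque": joint torques, N m; "tool_pos": TCP position; "eef_rot": TCP orientation; "force": force on the tool from outside, world axes, zero at the start; "moment": the same for the moment, N m; "opening": finger opening in mm; "grasp_force": force on a finger pad.
Only numpy, scipy, OpenCV 4.12 (cv2) and the standard library are available. Lean on these libraries where they do the work, as an engineer would, in place of code of your own. Each camera call takes 0.05 s, during which the arm holds its last target. There are 200 camera calls.

### The job

Slide the press's clear guard fully shut, then pump the hand lever at its side with full strokes until the tablet has been pushed up as far as it goes, standing wholly clear of the steel die. Only then slide the guard fully open again, so that the tablet can be collected; leave the lever up and do not disturb the bottle, the tip box and the timer standing round the press.

Things in the scene. Friction and masses are not known exactly. Their poses are not given: they have to be found in the camera images.
- press: White and grey bench press, 170 x 280 mm, 196 mm high, fixed. Origin: on the bench under its centre; -x its front (robot side), +y its left. Left half: closed white housing. Right half: glazed chamber with a clear roof and a steel die (80 mm across, rim 100 mm above the bench) at x 0, y -0.07. The guard's track across its front reaches x = -0.096.
- guard (a joint): Travel of the clear framed guard along its front track, m: 0 = fully shut (over the glazed right half), 0.136 = fully open (in front of the white left half). It slides along the press's +y to open, stays where it is left, and takes about 3 N.
- guard_grip (a point): Point to grip on the guard's upright steel pull bar: round, 12 mm thick, 40 mm in front of the guard. The point is 190 mm above the bench, 26 mm below the bar's free top end and 30 mm above the upper stay from bar to guard. In the press's frame: x -0.132, y -0.023 + the guard's travel. It moves with the guard; axes as the press.
- pump_lever (a joint): Angle of the sprung hand lever, rad: 0 = up at rest, 0.55 = fully down. Pressed down by its cross bar (about 6 to 13 N); springs up by itself when let go. Turns about an axis along the press's y at press-frame x 0, y -0.195, z 0.11; the arm is 180 mm long, points to -x, 0.30 rad above level at rest, 0.25 rad below when down.
- lever_grip (a point): Centre of the lever's black cross bar: 22 mm thick, 80 mm long along the press's y, at press-frame x -0.172, y -0.195, z 0.163 at rest; z 0.065 when fully down.
- plunger (a joint): Rise of the plunger carrying the tablet, m. Starts at 0 to 0.012; a ratchet lifts it 0.013 a full lever stroke (the first 0.003 to 0.016), so 3 or 4 bring it to about 0.050, as far as it goes; more strokes do no harm. A stroke counts only if the lever goes nearly fully down and nearly fully up again. It stays up by itself.
- tablet_top (a point): Centre of the upper face of the off-white tablet (32 mm across, 14 mm thick) in the die's bore. At plunger 0 it lies 30 mm below the die's rim; at the top it is 20 mm above it, its underside 6 mm above. It cannot be taken off the plunger here.
- bottle: Loose translucent reagent bottle with a blue cap, 68 mm across, 121 mm high, left of the press. Origin: centre of its underside. To be left alone.
- tips: Loose pipette tip box, 66 x 116 x 72 mm, right of the press. Origin: centre of its underside. To be left alone.
- timer: Loose bench timer, 62 x 62 x 17 mm, lying in front of the press. Origin: centre of its underside. To be left alone.

How it is judged:
By the outcome, as a careful person would: the job done as asked, in the order asked, and still so for the second after the job is handed in, with the robot touching nothing.
It also fails if it takes over 62 s, if anything falls off the work surface, if the arm or the gripper's body presses on something with over 40 N, if the wrist force passes 120 N, or if a joint passes its speed limit or range.

## Working session

There is one attempt and no reset: what is moved stays moved. The work goes in short steps, Python scripts to look and compute and a tool call to move; the robot and the scene stay as the last step left them, time stands still between calls to the robot, and variables do not carry over. Pictures are saved under pics/ and viewed, at most 12 in all, crops included, and the job is handed in when it is done.

```bash
ls; mkdir -p pics
```

Run:
```python
from workcell import r, optics, status, ticket
import cv2
o=status.get_obs();print(o['t'],o['tool_pos'],o['eef_rot'],o['opening'])
for n in("side","top"):
    c=optics.read_camera(n);cv2.imwrite(f'pics/{n}0.png',c['image'][:,:,::-1]);print(n,c['vertical_fov'],c['cx'],c['cy'],c['R'],c['t'])
```

```text
pics
workcell.py
0.0 [ 205.91788221 -509.79857125  302.13351378] [ 9.81643257e-01  1.90724855e-01  2.99977797e-05 -7.37957437e-04] 87.93409767323467
side 48.43243399387504 316.23077440187126 204.92472873051796 [[-0.88384661  0.46766019  0.01044548]
 [ 0.25427486  0.49906579 -0.82841876]
 [-0.39263146 -0.72953909 -0.56001183]] [ 498.78201467  -30.73232721 1479.3880418 ]
top 46.263398444958284 320.7258449972953 190.65503962981364 [[ 0.01463468 -0.99982478  0.01167187]
 [-0.98995699 -0.01612979 -0.14044568]
 [ 0.14060934 -0.00949928 -0.99001958]] [  -2.54149408  581.63993055 1306.79474813]
```

View pics/side0.png

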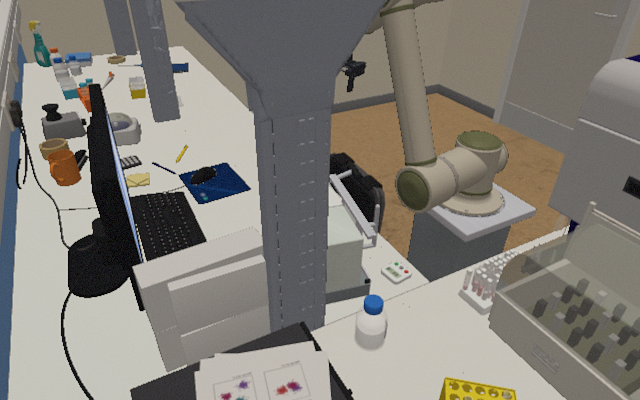

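View pics/top0.png

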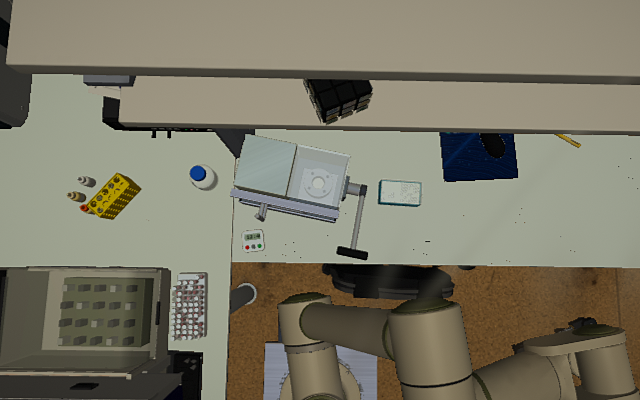

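The top view shows the press at about (290,180), turned roughly -15°. Its white housing roof spans (244,136)-(290,200), the die is near (318,184), the pull bar near (262,213) so the guard is mostly open, and the black lever bar is at (352,253). Bottle (203,177), timer (253,240) and tips (400,193) are also visible. In the side view a pillar hides the press.

Create h.py:
```python
import numpy as np, cv2
from workcell import r, optics, status, ticket
from scipy.spatial.transform import Rotation as Ro
def ray(c,u,v):
    f=200/np.tan(np.radians(c['vertical_fov'])/2); R=np.array(c['R']);t=np.array(c['t'])
    p=np.array([u-c['cx'],v-c['cy']])/f
    if c.get('name')=='wrist':
        th=np.hypot(*p); d=np.array([*(p/max(th,1e-9)*np.sin(th)),np.cos(th)])
    else: d=np.array([*p,1.])
    d=R.T@d; return -R.T@t, d/np.linalg.norm(d)
def onz(c,u,v,z):
    o,d=ray(c,u,v); return o+d*(z-o[2])/d[2]
def cross(rays):
    A=0;b=0
    for o,d in rays:
        P=np.eye(3)-np.outer(d,d);A=A+P;b=b+P@o
    X=np.linalg.solve(A,b); return X,[np.linalg.norm(np.cross(X-o,d)) for o,d in rays]
def proj(c,X):
    f=200/np.tan(np.radians(c['vertical_fov'])/2);q=np.array(c['R'])@X+np.array(c['t'])
    if c.get('name')=='wrist':
        h=np.hypot(q[0],q[1]);th=np.arctan2(h,q[2]);p=q[:2]/h*th
    else: p=q[:2]/q[2]
    return p*f+[c['cx'],c['cy']]
def cam(n,save=None):
    c=dict(optics.read_camera(n));c['name']=n
    if save: cv2.imwrite(f'pics/{save}.png',c['image'][:,:,::-1])
    return c
def tool(w):  # world vector -> tool axes (mm)
    return Ro.from_quat(status.get_obs()['eef_rot']).inv().apply(w)
```

Run:
```python
from h import *
c=cam('top')
im=c['image'][120:280,180:440];cv2.imwrite('pics/crop1.png',cv2.resize(im[:,:,::-1],None,fx=3,fy=3,interpolation=cv2.INTER_CUBIC))
for n,u,v,z in[('roofA',244,136,196),('B',297,146,196),('C',290,200,196),('D',236,190,196),('die',318,184,100),('lever',352,253,163),('bar',262,212,216),('bottle',200,173,121),('timer',253,240,17),('tips',400,186,72)]:print(n,onz(c,u,v,z).round(0))
w=cam('wrist','w0')
print(w['R'],w['t'],w['vertical_fov'],w['cx'],w['cy'], tool([1,0,0]),tool([0,1,0]))
```

```text
roofA [699. 208. 196.]
B [675.  71. 196.]
C [534.  85. 196.]
D [558. 223. 196.]
die [592.  15. 100.]
lever [404. -75. 163.]
bar [501. 153. 216.]
bottle [613. 335. 121.]
timer [438. 199.  17.]
tips [ 594. -217.   72.]
[[ 3.75296424e-01 -9.26904596e-01 -6.80606894e-04]
 [-8.96320308e-01 -3.63099957e-01  2.54496221e-01]
 [-2.36140845e-01 -9.49014801e-02 -9.67073529e-01]] [-549.45748986  -35.67483499  390.48189459] 65.70646984690485 319.9441677433021 196.45279998821286 [ 9.27276858e-01  3.74376285e-01 -1.58671526e-04] [ 3.74376287e-01 -9.27276525e-01  8.01647571e-04]
```

View pics/crop1.png

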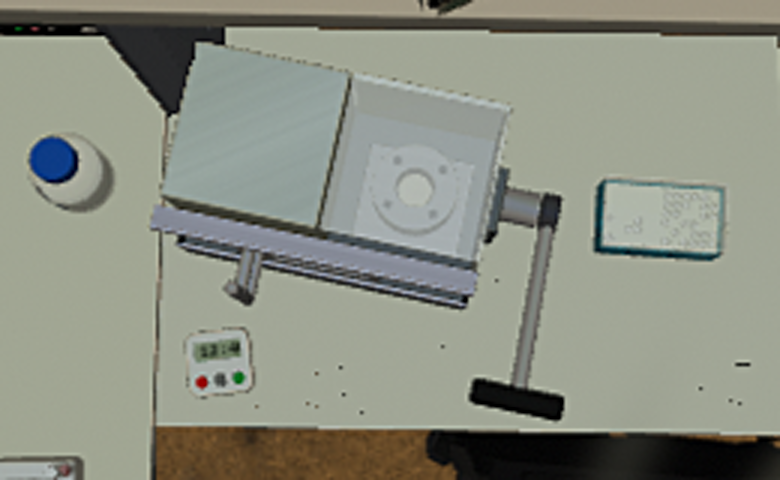

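View pics/w0.png

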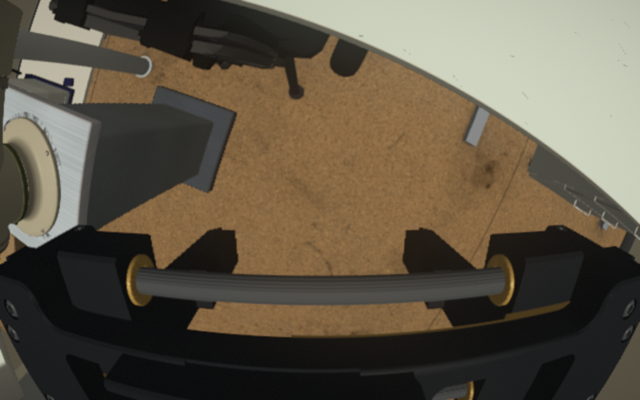

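The crop shows the guard almost fully open (pull bar with its stay at crop (240,290)). The lever's black bar runs (470,390)-(563,405), the die is centred at (415,188), and the timer is at (220,362), just in front of the pull bar. The wrist view shows only the floor, so I'll bring the wrist over the press front.

Emit:
pendant --deltas '[{"xyz": [20, -28, -4], "rotvec": [0, 0, -0.12]}, {"xyz": [41, -57, -8], "rotvec": [0, 0, -0.24]}, {"xyz": [62, -86, -12], "rotvec": [0, 0, -0.36]}, {"xyz": [82, -115, -16], "rotvec": [0, 0, -0.48]}, {"xyz": [103, -144, -20], "rotvec": [0, 0, -0.6]}, {"xyz": [124, -172, -24], "rotvec": [0, 0, -0.72]}, {"xyz": [144, -201, -27], "rotvec": [0, 0, -0.84]}, {"xyz": [165, -230, -30], "rotvec": [0, 0, -0.96]}]'

```text
t: 0.87
tool_pos: [272.7, -233.2, 332.9]
eef_rot: [0.781, 0.625, 0.0, 0.0]
force: [1.7, -0.1, 0.5]
opening: 88.2
grasp_force: 0.0
```

```bash
python3 -c "
from h import *
o=status.get_obs();print(o['tool_pos'],tool(np.array([340,40,335])-o['tool_pos']))
x=Ro.from_quat(o['eef_rot']).apply([1,0,0]);print(np.degrees(np.arctan2(x[1],x[0])))"
```

```text
[ 272.70522881 -233.22694433  332.85195094] [281.33666294   5.58792     -2.14957854]
77.30147565136963
```

Emit:
pendant --deltas '[{"xyz": [25, 0, 0], "rotvec": [0, 0, -0.12]}, {"xyz": [55, 0, 0], "rotvec": [0, 0, -0.24]}, {"xyz": [90, 1, 0], "rotvec": [0, 0, -0.36]}, {"xyz": [125, 2, 0], "rotvec": [0, 0, -0.48]}, {"xyz": [160, 3, 0], "rotvec": [0, 0, -0.6]}, {"xyz": [200, 4, 0], "rotvec": [0, 0, -0.72]}, {"xyz": [240, 5, 0], "rotvec": [0, 0, -0.84]}, {"xyz": [281, 6, 0], "rotvec": [0, 0, -0.96]}]'

```text
t: 1.53
tool_pos: [341.7, 39.5, 332.9]
eef_rot: [0.404, 0.915, 0.0, 0.0]
force: [1.0, -1.2, 0.1]
opening: 88.1
grasp_force: 0.0
```

Emit:
pendant --deltas '[{"rotvec": [0, 0, -0.12]}, {"rotvec": [0, 0, -0.24]}, {"rotvec": [0, 0, -0.36]}, {"rotvec": [0, 0, -0.48]}, {"rotvec": [0, 0, -0.6]}, {"rotvec": [0, 0, -0.655]}, {"rotvec": [0, 0, -0.655]}]'

```text
t: 2.12
tool_pos: [341.8, 37.6, 332.7]
eef_rot: [0.09, 0.996, 0.0, -0.0]
force: [-0.5, 0.5, 0.4]
opening: 87.9
grasp_force: 0.0
```

```bash
python3 -c "
from h import *
o=status.get_obs();print(o['tool_pos'],o['joint_positions'])
x=Ro.from_quat(o['eef_rot']).apply([1,0,0]);print(np.degrees(np.arctan2(x[1],x[0])))
cam('wrist','w1')"
```

```text
[341.80630192  37.58699627 332.70848646] [-2.39222160e-01 -2.04627004e-02  1.72334838e+00  3.57609825e-05
  1.43882683e+00 -1.62923781e+00]
169.64176067064702
```

View pics/w1.png

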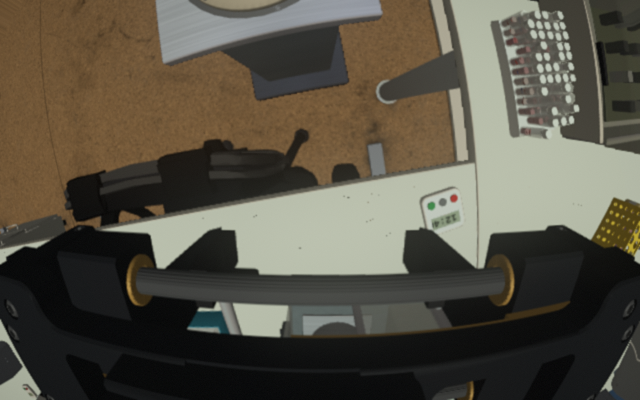

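The wrist camera looks out on its own side, and the fingers hide what lies beyond them. Only the timer shows, at (442,207). I'll move the hand forward over the press so the bar and lever fall inside the view.

Emit:
pendant --deltas '[{"xyz": [-31, 6, 0]}, {"xyz": [-62, 11, 0]}, {"xyz": [-93, 17, 0]}, {"xyz": [-124, 22, 0]}, {"xyz": [-155, 28, 0]}, {"xyz": [-155, 28, 0]}, {"xyz": [-155, 28, 0]}]'

```text
t: 2.75
tool_pos: [500.0, 36.8, 331.8]
eef_rot: [0.092, 0.996, 0.0, -0.001]
force: [0.4, 0.3, -0.3]
opening: 87.9
grasp_force: 0.0
```

```bash
python3 -c "
from h import *
c=cam('wrist','w2')
t=cam('top','t2')
b=cv2.cvtColor(c['image'],cv2.COLOR_RGB2GRAY)
for n,X in [('bar',[478,157,216]),('lev',[403,-80,163]),('die',[592,12,100])]:print(n,proj(c,np.array(X)).round(),proj(t,np.array(X)).round())"
```

```text
bar [480. 154.] [260. 221.]
lev [168. 113.] [354. 253.]
die [313. 262.] [319. 184.]
```

View pics/w2.png

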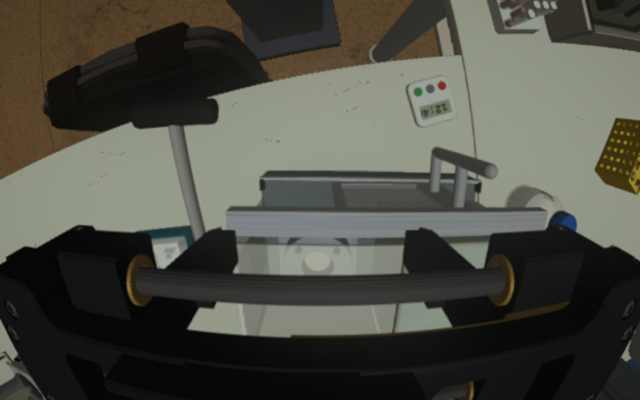

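The wrist view shows the pull bar from its free top end (490,171) to its lower end near (437,153). The lever's black bar runs (134,112)-(217,110), the timer is at (431,101) and the die is near (317,260). I'll measure the bar and lever in both views, using one magnified composite.

Create m.py:
```python
from h import *
c=cam('wrist');t=cam('top')
top=cv2.imread('pics/top0.png')
w=cv2.imread('pics/w2.png')
def dark(im,x0,y0,x1,y1,th):
    g=cv2.cvtColor(im,cv2.COLOR_BGR2GRAY)[y0:y1,x0:x1]
    cs,_=cv2.findContours((g<th).astype('u1'),cv2.RETR_EXTERNAL,cv2.CHAIN_APPROX_NONE)
    k=max(cs,key=cv2.contourArea);(x,y),wh,a=cv2.minAreaRect(k);bx=cv2.boxPoints(((x,y),wh,a))+[x0,y0]
    if wh[0]<wh[1]: e=[(bx[0]+bx[3])/2,(bx[1]+bx[2])/2]
    else: e=[(bx[0]+bx[1])/2,(bx[2]+bx[3])/2]
    e=sorted(e,key=lambda p:p[0]);
    if np.linalg.norm(e[0]-e[1])<max(wh)*.8: e=sorted([(bx[1]+bx[2])/2,(bx[3]+bx[0])/2],key=lambda p:p[0]) 
    return (x+x0,y+y0),wh,e
tl=dark(top,325,238,375,262,60);wl=dark(w,120,90,225,128,60)
print(tl,wl)
X,e=cross([ray(t,*tl[0]),ray(c,*wl[0])]);print('lever',X,e)
for i,j in((0,0),(1,1)):
    print('end',*cross([ray(t,*tl[2][i]),ray(c,*wl[2][j])]))
A=cv2.resize(top[195:225,240:280],(400,300),interpolation=cv2.INTER_CUBIC)
B=cv2.resize(w[140:200,420:500],(400,300),interpolation=cv2.INTER_CUBIC)
C=cv2.resize(top[130:230,225:358],(400,300),interpolation=cv2.INTER_CUBIC)
D=cv2.resize(w[90:165,120:220],(400,300),interpolation=cv2.INTER_CUBIC)
cv2.imwrite('pics/comp.png',np.vstack([np.hstack([A,B]),np.hstack([C,D])]))
```

```bash
python3 m.py
```

```text
((351.96154022216797, 252.69230842590332), (30.790233612060547, 8.43299388885498), [array([336.86538601, 249.67307758]), array([367.05769348, 255.71153879])]) ((172.0, 108.5), (37.0, 104.0), [array([120. , 108.5]), array([224. , 108.5])])
lever [402.02524016 -73.6073864  168.99752559] [np.float64(2.6830150266691843), np.float64(2.683015026669244)]
end [410.40549557 -29.93813952 305.33816314] [np.float64(1.0313133239383658), np.float64(1.0313133239384993)]
end [ 387.75563374 -150.29376465 -220.91391947] [np.float64(12.76386323264197), np.float64(12.76386323264194)]
```

View pics/comp.png

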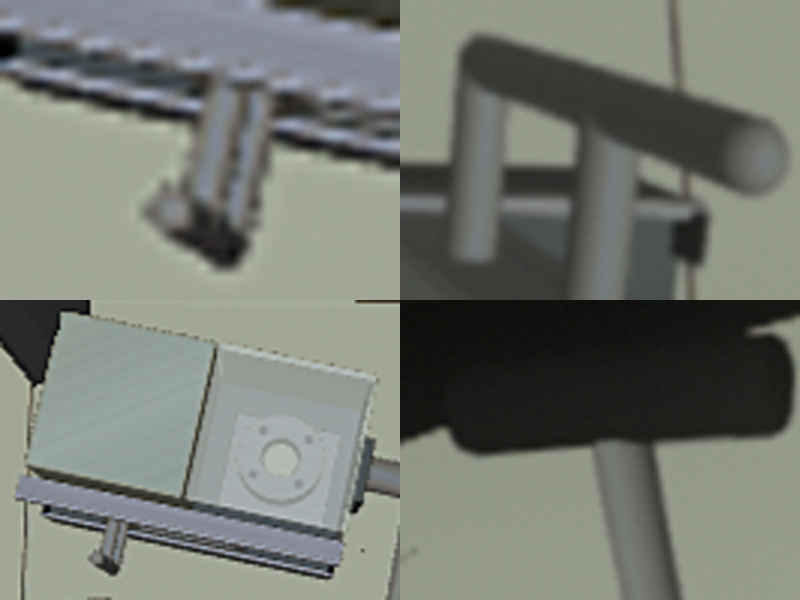

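The composite gives the bar's free top at (256.8,215.6) in the top view and (490.6,170.6) in the wrist view. The lever bar centre is at (352,252.7) in the top view and (175,113) in the wrist view.

Create m2.py:
```python
from h import *
c=cam('wrist');t=cam('top')
B,e=cross([ray(t,256.8,215.6),ray(c,490.6,170.6)]);print('bar top',B,e)
L,e=cross([ray(t,352,252.7),ray(c,175.1,112.9)]);print('lever',L,e)
for p in((132.5,115),(218,110.5)):print('lever end',onz(c,*p,163))
print('bar wrist-only z216',onz(c,490.6,170.6,216),'top-only',onz(t,256.8,215.6,216),'lever w',onz(c,175.1,112.9,163),'t',onz(t,352,252.7,163))
from scipy.optimize import least_squares
# press pose from roof corners + die + lever + bar (top view); yaw, x, y, travel
pts=[(244,136,85,140,196),(297,146,85,0,196),(318,184,0,-70,100)]
def res(p):
    a=p[0];M=np.array([[np.cos(a),-np.sin(a)],[np.sin(a),np.cos(a)]])
    out=[onz(t,u,v,z)[:2]-(M@[x,y]+p[1:3]) for u,v,x,y,z in pts]
    out+=[L[:2]-(M@[-172,-195]+p[1:3]),B[:2]-(M@[-132,-23+p[3]]+p[1:3])]
    return np.ravel(out)
s=least_squares(res,[-.17,604,78,100]);print(s.x,s.fun.round(1))
```

```bash
python3 m2.py
```

```text
bar top [490.94674743 166.06369231 215.58495589] [np.float64(0.8942771738238917), np.float64(0.8942771738238542)]
lever [403.81205724 -75.00712074 160.76190894] [np.float64(0.8427506092399141), np.float64(0.8427506092398259)]
lever end [ 392.609322   -118.91885844  163.        ]
lever end [411.47738237 -33.64578329 163.        ]
bar wrist-only z216 [490.00059315 166.15613187 216.        ] top-only [491.73613947 165.66526559 216.        ] lever w [403.28255311 -73.65395055 163.        ] t [404.59105741 -75.09316908 163.        ]
[-1.62032421e-01  6.00510715e+02  8.50120074e+01  8.53147226e+01] [-8.1 -1.3 -9.5 -0.5  2.4 -1.1  4.5  4.7 10.7 -1.7]
```

Run:
```python
from h import *
c=cam('wrist');t=cam('top')
print('rail corner',cross([ray(t,338.3,209.3),ray(c,228,208)]))
o=status.get_obs();print(tool(np.array([490.9,166.1,239])-o['tool_pos']), tool([.1805,.9836,0]))
```

```text
rail corner (array([507.22185164, -43.18736324, 157.52644515]), [np.float64(10.201797172409112), np.float64(10.201797172409254)])
[ 31.48601048 125.58180079  94.11887546] [ 1.6152941e-03  1.0000233e+00 -5.1718704e-06]
```

Emit:
pendant --deltas '[{"xyz": [10, 36, 0]}, {"xyz": [21, 73, 0]}, {"xyz": [31.5, 110, 0]}, {"xyz": [31.5, 125.6, 20]}, {"xyz": [31.5, 125.6, 45]}, {"xyz": [31.5, 125.6, 60]}, {"xyz": [31.5, 125.6, 60]}]' --jaw 60

```text
t: 3.73
tool_pos: [490.1, 166.4, 270.1]
eef_rot: [0.091, 0.996, -0.001, -0.003]
force: [-0.3, -0.3, -1.5]
opening: 59.8
grasp_force: 0.0
```

```bash
python3 -c "
from h import *
o=status.get_obs();print(o['tool_pos'],o['force'],o['opening'],tool(np.array([490.9,166.1,239])-o['tool_pos']))
c=cam('wrist','w3');print(proj(c,np.array([490.9,166.1,216])))"
```

```text
[490.08735232 166.35236483 270.11439283] [-0.29945536 -0.32016115 -1.52640007] 59.76987607904557 [-1.00878044 -0.05268855 31.10963052]
[319.31048245 255.5267839 ]
```

View pics/w3.png

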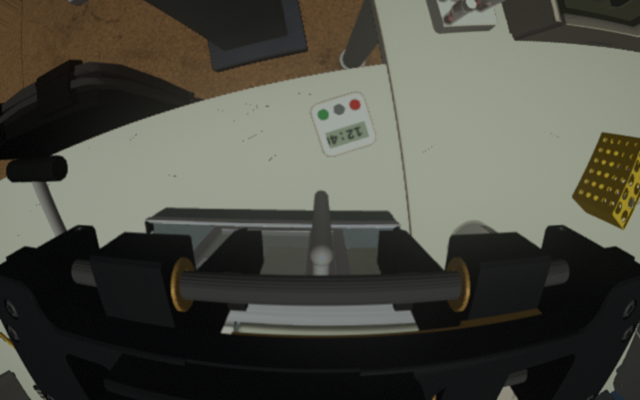

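The bar's top shows at (321,258), centred between the fingers as predicted at (319,256). I'll descend and grip.

Emit:
pendant --deltas '[{"xyz": [-1, 0, 11]}, {"xyz": [-1, 0, 22]}, {"xyz": [-1, 0, 31]}, {"xyz": [-1, 0, 31]}, {"xyz": [-1, 0, 31]}]'

```text
t: 4.2
tool_pos: [492.5, 165.8, 242.4]
eef_rot: [0.091, 0.996, 0.0, 0.0]
force: [0.6, 0.2, 0.4]
opening: 59.8
grasp_force: 0.0
```

Emit:
pendant --deltas '[{}, {}, {}, {}, {}, {}]' --jaw 0 --grip_n 20

```text
t: 4.7
tool_pos: [492.3, 165.9, 241.8]
eef_rot: [0.091, 0.996, 0.0, 0.0]
force: [0.2, 0.2, 0.4]
opening: 21.9
grasp_force: 0.0
```

Emit:
pendant --deltas '[{}, {}, {}, {}]'

```text
t: 5.03
tool_pos: [492.2, 166.0, 241.8]
eef_rot: [0.091, 0.996, 0.0, 0.0]
force: [-0.1, 1.2, 0.4]
opening: 11.2
grasp_force: 20.0
```

Emit:
pendant --deltas '[{"xyz": [0, -8, 0]}, {"xyz": [0, -18, 0]}, {"xyz": [0, -28, 0]}, {"xyz": [0, -38, 0]}, {"xyz": [0, -48, 0]}, {"xyz": [0, -58, 0]}, {"xyz": [0, -68, 0]}, {"xyz": [0, -68, 0]}]'

```text
t: 5.7
tool_pos: [479.0, 97.0, 241.7]
eef_rot: [0.092, 0.996, -0.001, -0.001]
force: [-6.9, -1.8, 3.6]
opening: 11.0
grasp_force: 20.0
```

Emit:
pendant --deltas '[{"xyz": [0, -3, 0]}, {"xyz": [0, -6, 0]}, {"xyz": [0, -9, 0]}, {"xyz": [0, -12, 0]}, {"xyz": [0, -12, 0]}]'

```text
t: 6.12
tool_pos: [477.0, 86.7, 241.7]
eef_rot: [0.092, 0.996, 0.0, -0.001]
force: [-3.9, 5.1, 2.9]
opening: 10.9
grasp_force: 20.0
```

Emit:
pendant --deltas '[{"xyz": [0, -2, 0]}, {"xyz": [0, -4, 0]}, {"xyz": [0, -4, 0]}]'

```text
t: 6.37
tool_pos: [476.7, 85.9, 241.8]
eef_rot: [0.091, 0.996, 0.005, 0.0]
force: [1.9, 28.0, 0.8]
opening: 11.1
grasp_force: 20.0
```

The guard hit its stop after 81 mm, with 28 N of reaction, so it is shut. I'll release and rise.

Emit:
pendant --deltas '[{"xyz": [0, 2, 0]}, {"xyz": [0, 2, 0]}, {"xyz": [0, 2, 0]}, {"xyz": [0, 2, 0]}, {"xyz": [0, 2, 0]}]' --jaw 50

```text
t: 6.78
tool_pos: [477.4, 84.7, 241.7]
eef_rot: [0.092, 0.996, -0.0, 0.0]
force: [0.2, -0.8, -0.6]
opening: 42.6
grasp_force: 0.0
```

Emit:
pendant --deltas '[{"xyz": [0, 0, -20]}, {"xyz": [0, 0, -40]}, {"xyz": [0, 0, -60]}, {"xyz": [0, 0, -60]}, {"xyz": [0, 0, -60]}]' --jaw 0

```text
t: 7.2
tool_pos: [477.5, 85.0, 302.1]
eef_rot: [0.091, 0.996, -0.0, 0.001]
force: [0.1, -0.4, -0.5]
opening: 12.9
grasp_force: 0.0
```

```bash
python3 -c "
from h import *
o=status.get_obs();P=o['tool_pos'];print(P,o['force'],tool(np.array([402.3,-75,0])-P)[:2], P[2]-64)
c=cam('wrist','w4')"
```

```text
[477.45574402  85.00212961 302.1239937 ] [ 0.11482183 -0.36466715 -0.46836348] [  45.30871636 -170.99767108] 238.12399370463788
```

View pics/w4.png

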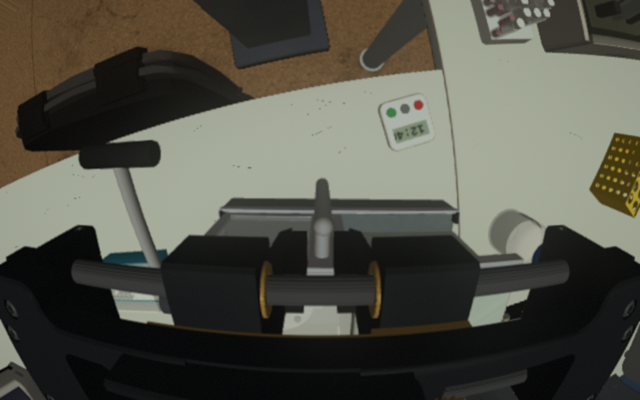

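The guard bar is still between the fingers at (323,235), clear now. Next the lever, at (120,153).

Emit:
pendant --deltas '[{"xyz": [9, -34, 0]}, {"xyz": [18, -68, 0]}, {"xyz": [27, -102, 0]}, {"xyz": [36, -136, 0]}, {"xyz": [45.5, -171, 0]}, {"xyz": [45.5, -171, 20]}, {"xyz": [45.5, -171, 40]}, {"xyz": [45.5, -171, 40]}]' --jaw 0

```text
t: 7.92
tool_pos: [399.9, -74.7, 258.3]
eef_rot: [0.092, 0.996, 0.001, -0.003]
force: [-0.0, 0.1, -0.0]
opening: 0.5
grasp_force: 0.0
```

Emit:
pendant --deltas '[{"xyz": [0, 0, 20]}, {"xyz": [0, 0, 45]}, {"xyz": [0, 0, 70]}, {"xyz": [0, 0, 90]}, {"xyz": [0, 0, 105]}, {"xyz": [0, 0, 112]}, {"xyz": [0, 0, 115]}, {"xyz": [0, 0, 115]}]'

```text
t: 8.58
tool_pos: [401.7, -74.3, 146.8]
eef_rot: [0.091, 0.996, 0.0, -0.0]
force: [-3.0, 0.4, 11.9]
opening: 0.9
grasp_force: 5.6
```

Emit:
pendant --deltas '[{"xyz": [0, 0, 3]}, {"xyz": [0, 0, 6]}, {"xyz": [0, 0, 9]}, {"xyz": [0, 0, 9]}]'

```text
t: 8.92
tool_pos: [402.6, -74.5, 140.1]
eef_rot: [0.091, 0.996, -0.001, 0.002]
force: [-5.3, 4.6, 35.7]
opening: 0.3
grasp_force: 17.7
```

Full stroke reached (stop at 36 N). I'll let it up, then repeat.

Emit:
pendant --deltas '[{"xyz": [0, 0, -30]}, {"xyz": [0, 0, -60]}, {"xyz": [0, 0, -90]}, {"xyz": [0, 0, -116]}, {"xyz": [0, 0, -116]}, {"xyz": [0, 0, -116]}, {"xyz": [0, 0, -116]}]'

```text
t: 9.5
tool_pos: [401.2, -74.2, 253.0]
eef_rot: [0.091, 0.996, 0.0, -0.001]
force: [0.1, -0.3, 0.8]
opening: 0.6
grasp_force: 0.0
```

Emit:
pendant --deltas '[{"xyz": [0, 0, 30]}, {"xyz": [0, 0, 55]}, {"xyz": [0, 0, 80]}, {"xyz": [0, 0, 100]}, {"xyz": [0, 0, 110]}, {"xyz": [0, 0, 115]}, {"xyz": [0, 0, 115]}, {"xyz": [0, 0, 115]}]'

```text
t: 10.17
tool_pos: [402.1, -74.5, 140.0]
eef_rot: [0.091, 0.996, -0.0, 0.001]
force: [-3.6, 4.4, 37.7]
opening: 0.4
grasp_force: 18.9
```

Emit:
pendant --deltas '[{"xyz": [0, 0, -30]}, {"xyz": [0, 0, -60]}, {"xyz": [0, 0, -90]}, {"xyz": [0, 0, -115]}, {"xyz": [0, 0, -115]}, {"xyz": [0, 0, -115]}, {"xyz": [0, 0, -115]}]'

```text
t: 10.75
tool_pos: [401.0, -74.3, 252.1]
eef_rot: [0.091, 0.996, 0.001, -0.002]
force: [-0.6, -0.1, -0.2]
opening: 0.7
grasp_force: 0.0
```

```bash
python3 -c "
from h import *
c=cam('wrist');t=cam('top','t5')
g=cv2.cvtColor(c['image'],cv2.COLOR_RGB2GRAY)
for X in ([403.8,-75,163],):print(proj(c,np.array(X)),proj(t,np.array(X)))"
```

```text
[318.92440907 233.33028238] [351.96215389 253.00998679]
```

Emit:
pendant --deltas '[{"xyz": [0, 0, 30]}, {"xyz": [0, 0, 55]}, {"xyz": [0, 0, 80]}, {"xyz": [0, 0, 100]}, {"xyz": [0, 0, 110]}, {"xyz": [0, 0, 114]}, {"xyz": [0, 0, 114]}, {"xyz": [0, 0, 114]}]'

```text
t: 11.52
tool_pos: [402.2, -74.7, 140.4]
eef_rot: [0.091, 0.996, -0.0, 0.001]
force: [0.6, 2.4, 22.9]
opening: 0.4
grasp_force: 11.3
```

Emit:
pendant --deltas '[{"xyz": [0, 0, -30]}, {"xyz": [0, 0, -60]}, {"xyz": [0, 0, -90]}, {"xyz": [0, 0, -114]}, {"xyz": [0, 0, -114]}, {"xyz": [0, 0, -114]}, {"xyz": [0, 0, -114]}]'

```text
t: 12.1
tool_pos: [401.0, -74.3, 252.2]
eef_rot: [0.091, 0.996, 0.001, -0.001]
force: [0.2, -0.5, -0.7]
opening: 0.4
grasp_force: 0.0
```

Emit:
pendant --deltas '[{"xyz": [0, 0, 30]}, {"xyz": [0, 0, 55]}, {"xyz": [0, 0, 80]}, {"xyz": [0, 0, 100]}, {"xyz": [0, 0, 110]}, {"xyz": [0, 0, 114]}, {"xyz": [0, 0, 114]}, {"xyz": [0, 0, 114]}]'

```text
t: 12.77
tool_pos: [402.2, -74.6, 140.2]
eef_rot: [0.091, 0.996, -0.0, 0.001]
force: [-0.4, 3.5, 27.6]
opening: 0.6
grasp_force: 13.9
```

Emit:
pendant --deltas '[{"xyz": [0, 0, -30]}, {"xyz": [0, 0, -60]}, {"xyz": [0, 0, -90]}, {"xyz": [0, 0, -114]}, {"xyz": [0, 0, -114]}, {"xyz": [0, 0, -114]}, {"xyz": [0, 0, -114]}]'

```text
t: 13.35
tool_pos: [400.9, -74.3, 251.9]
eef_rot: [0.091, 0.996, 0.001, -0.002]
force: [-0.3, -0.4, 0.2]
opening: 0.1
grasp_force: 0.0
```

Emit:
pendant --deltas '[{"xyz": [0, 0, 30]}, {"xyz": [0, 0, 55]}, {"xyz": [0, 0, 80]}, {"xyz": [0, 0, 100]}, {"xyz": [0, 0, 110]}, {"xyz": [0, 0, 114]}, {"xyz": [0, 0, 114]}, {"xyz": [0, 0, 114]}]'

```text
t: 14.02
tool_pos: [402.1, -74.6, 140.2]
eef_rot: [0.091, 0.996, -0.0, 0.001]
force: [-0.2, 4.5, 30.2]
opening: 0.5
grasp_force: 14.8
```

Emit:
pendant --deltas '[{"xyz": [0, 0, -30]}, {"xyz": [0, 0, -60]}, {"xyz": [0, 0, -90]}, {"xyz": [0, 0, -120]}, {"xyz": [0, 0, -150]}, {"xyz": [0, 0, -165]}, {"xyz": [0, 0, -165]}]'

```text
t: 14.6
tool_pos: [402.0, -74.8, 305.8]
eef_rot: [0.091, 0.996, -0.0, 0.001]
force: [-0.0, 0.1, 0.4]
opening: 0.1
grasp_force: 0.0
```

```bash
python3 -c "
from h import *
t=cam('top');c=cam('wrist')
A=t['image'][120:270,180:380,::-1];cv2.imwrite('pics/t6.png',np.hstack([cv2.resize(A,None,fx=2,fy=2,interpolation=cv2.INTER_CUBIC),cv2.resize(c['image'][:,:,::-1],(400,300))[:300]]))"
```

```text
(no output)
```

View pics/t6.png

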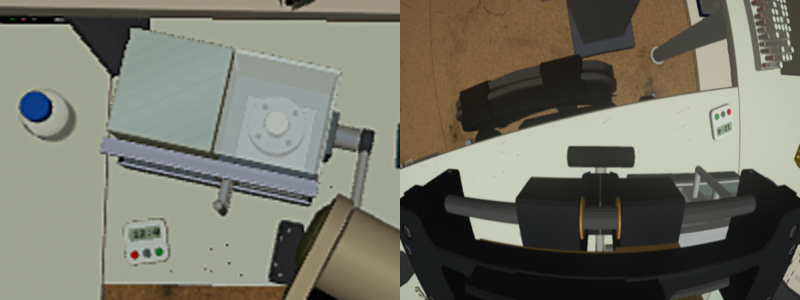

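The tablet now stands at top-view zoom (277,123), up and right of its place before. The guard is shut (bar at zoom (224,200)) and the lever is back up. I'll check the tablet's height numerically from the top view, with the ring for comparison.

Run:
```python
from h import *
t=cam('top')
def blob(im):
    s=im[172:196,306:332].astype(float).mean(2); s=cv2.resize(s,None,fx=4,fy=4,interpolation=cv2.INTER_CUBIC)
    k=(s>np.percentile(s,99)-14).astype('u1');n,l,st,ce=cv2.connectedComponentsWithStats(k)
    i=1+np.argmax(st[1:,4]);return (ce[i]+.5)/4-.5+[306,172],2*np.sqrt(st[i,4]/np.pi)/4
print(blob(cv2.imread('pics/top0.png')),blob(t['image']))
L=np.array([403.8,-75]);a=-.1815;M=np.array([[np.cos(a),-np.sin(a)],[np.sin(a),np.cos(a)]])
d=L+M@[172,125];print(d)
for z in(70,82,100,120):print(z,proj(t,np.array([*d,z])), 32*proj.__globals__['np'].abs(200/np.tan(np.radians(t['vertical_fov'])/2))/(np.array(t['R'])@[*d,z]+t['t'])[2])
o=status.get_obs();print(tool(np.array([477.2,85.2,241.8])-o['tool_pos']),tool([.1805,.9836,0]))
```

```text
(array([318.16298312, 183.03937139]), np.float64(23.181601871954072)) (array([318.18758239, 182.58984547]), np.float64(23.308268881325887))
[595.5378773   16.89987165]
70 [317.21529529 184.26865289] 11.34050808459096
82 [317.23352615 183.60800774] 11.443417379373619
100 [317.26150139 182.59424848] 11.601331580740304
120 [317.29350463 181.43452359] 11.781982980699693
[-46.06272248 170.70949325  60.86233634] [0.00139342 1.00002292 0.00119604]
```

Run:
```python
from h import *
t=cam('top');
for im in(cv2.imread('pics/top0.png')[:,:,::-1],t['image']):
    s=im[170:196,304:332].astype(float); k=s[...,0]-s[...,2]; g=s.mean(2)
    print(k[4:20,6:22].astype(int)); 
    w=(k>k.min()+.6*(np.percentile(k,98)-k.min()));
```

```text
[[ -8  -7  -5  -5  -7  -8  -9  -8  -8  -9  -9  -9  -9  -9  -8  -8]
 [ -9  -9  -8  -8  -8 -11  -9  -6  -5  -6  -9 -10  -9  -9  -8 -10]
 [ -7  -9  -9  -9  -9  -4  -3  -2  -1  -3  -3  -4  -7  -8  -8  -9]
 [ -9  -8 -11  -5  -3  -2  -2  -3  -2  -1  -2   0  -1  -8  -9  -8]
 [ -9  -9  -7  -3  -2   1   3   1   2   3   1  -2  -1  -3  -8  -8]
 [ -8  -9  -4  -2   3   1   2   1   2   2   1   3   0  -2  -3  -8]
 [ -8  -5  -3   1   2   2   1   1   2   2   0   1   1  -1  -1  -8]
 [-10  -5  -5   1   2   2   1   1   1   2   0   1   0   1   0  -8]
 [ -8  -4  -4   0   1   1   0   1   1   1   0   1   1  -3  -1  -8]
 [ -9  -4  -3   0   1   0   0   2   2   1   1   2   2  -1  -1  -8]
 [ -8  -8  -5   1   1   1   2   1   0   0   2   2   2   1  -3  -7]
 [ -8 -10  -3   0   1   2   2   2   2   1   0   0   1   0  -5  -8]
 [ -8  -9  -9   0   2   2   1   2   2   1   2   1   3   0  -8  -8]
 [ -7  -7  -9  -5   2   3   1   2   2   2   1   5   1  -7 -10  -8]
 [ -7  -7  -8  -8  -8  -4   3   2   1   5   4  -5  -8  -9  -9  -7]
 [ -9  -8  -7  -8  -9  -8  -8  -7  -7  -8  -7  -8  -9  -9  -9  -9]]
[[ -9  -6  -5  -6  -8  -8  
[... 345 characters left out ...]
   2   1   0   1   3  -3  -8]
 [ -8  -6  -2   1   0   1   0   1   2   2   0   1   2   3   1  -8]
 [-10  -5   1   1   1   0   0   1   2   0   1   1   1   3   0  -8]
 [ -8  -4  -2   1   1   2   1   1   1   1   2   2   2   2   0  -8]
 [ -9  -4  -7   0   1   1   1   2   1   1   0   1   1   0  -1  -7]
 [ -8  -7  -9  -2   1   2   2   1   2   1   3   0   4  -4  -3  -7]
 [ -9  -9  -6  -4   1   3   0   2   2   2   0   3   1  -7  -6  -8]
 [ -8  -8  -8  -5  -2   1   3   2   4   3   5   3  -5  -3  -8  -8]
 [ -6  -8  -9  -6  -3  -2  -1   1   0   1   0  -4  -6  -9  -9  -8]
 [ -7  -8  -9  -7  -8  -6   0  -1  -2   0   1  -7  -7  -9  -8  -7]
 [ -8  -8  -8  -8  -9  -8  -9  -9  -8  -8  -7  -8  -8  -9  -9  -9]]
```

The tablet's warm disc has moved about 2 px up the image. Its centre is now near v = 181.2, against a prediction of 181.4 for a top at z = 120 (die rim + 20), so it is fully up after 5 strokes. Now back to the guard bar.

Emit:
pendant --deltas '[{"xyz": [-10, 35, 0]}, {"xyz": [-20, 70, 0]}, {"xyz": [-30, 105, 0]}, {"xyz": [-40, 140, 0]}, {"xyz": [-46, 170.7, 0]}, {"xyz": [-46, 170.7, 0]}, {"xyz": [-46, 170.7, 0]}]' --jaw 60

```text
t: 15.38
tool_pos: [477.7, 85.9, 302.9]
eef_rot: [0.09, 0.996, -0.0, -0.002]
force: [-0.2, -0.4, 0.3]
opening: 44.4
grasp_force: 0.0
```

Emit:
pendant --deltas '[{"xyz": [0, 0, 20]}, {"xyz": [0, 0, 40]}, {"xyz": [0, 0, 61]}, {"xyz": [0, 0, 61]}, {"xyz": [0, 0, 61]}]'

```text
t: 15.8
tool_pos: [477.3, 84.0, 243.1]
eef_rot: [0.092, 0.996, -0.0, -0.001]
force: [0.4, 0.0, 0.1]
opening: 59.9
grasp_force: 0.0
```

Emit:
pendant --deltas '[{}, {}, {}, {}, {}, {}, {}, {}]' --jaw 0 --grip_n 20

```text
t: 16.47
tool_pos: [478.0, 86.3, 243.9]
eef_rot: [0.091, 0.996, 0.002, 0.0]
force: [2.1, 6.6, -0.6]
opening: 11.4
grasp_force: 20.0
```

Emit:
pendant --deltas '[{}, {}, {}]'

```text
t: 16.72
tool_pos: [478.0, 86.3, 243.9]
eef_rot: [0.091, 0.996, 0.002, 0.0]
force: [1.6, 10.2, -0.1]
opening: 11.2
grasp_force: 20.0
```

Gripped. Opening the guard by 136 mm in stages.

Emit:
pendant --deltas '[{"xyz": [0, 8, 0]}, {"xyz": [0, 18, 0]}, {"xyz": [0, 28, 0]}, {"xyz": [0, 38, 0]}, {"xyz": [0, 48, 0]}, {"xyz": [0, 58, 0]}, {"xyz": [0, 68, 0]}, {"xyz": [0, 68, 0]}]'

```text
t: 17.38
tool_pos: [491.0, 153.9, 243.9]
eef_rot: [0.091, 0.996, 0.001, 0.001]
force: [5.7, 1.5, -0.1]
opening: 11.3
grasp_force: 20.0
```

Emit:
pendant --deltas '[{"xyz": [0, 8, 0]}, {"xyz": [0, 18, 0]}, {"xyz": [0, 28, 0]}, {"xyz": [0, 38, 0]}, {"xyz": [0, 48, 0]}, {"xyz": [0, 56, 0]}, {"xyz": [0, 62, 0]}, {"xyz": [0, 62, 0]}]'

```text
t: 18.05
tool_pos: [502.7, 214.4, 243.9]
eef_rot: [0.091, 0.996, 0.001, 0.002]
force: [9.4, 1.0, -2.8]
opening: 11.2
grasp_force: 20.0
```

Emit:
pendant --deltas '[{"xyz": [0, 3, 0]}, {"xyz": [0, 6, 0]}, {"xyz": [0, 6, 0]}, {"xyz": [0, 6, 0]}]'

```text
t: 18.38
tool_pos: [503.7, 219.5, 243.9]
eef_rot: [0.091, 0.996, 0.0, 0.002]
force: [7.6, -0.3, -2.3]
opening: 11.1
grasp_force: 20.0
```

Emit:
pendant --deltas '[{"xyz": [0, 2, 0]}, {"xyz": [0, 4, 0]}, {"xyz": [0, 4, 0]}, {"xyz": [0, 4, 0]}]'

```text
t: 18.72
tool_pos: [504.0, 220.7, 243.8]
eef_rot: [0.092, 0.996, -0.003, 0.001]
force: [4.4, -18.9, 2.0]
opening: 11.2
grasp_force: 20.0
```

At the open stop (19 N back, 136 to 137 mm of travel). I'll release, rise and retreat.

Emit:
pendant --deltas '[{"xyz": [0, -1, 0]}, {"xyz": [0, -1, 0]}, {"xyz": [0, -1, 0]}, {"xyz": [0, -1, 0]}, {"xyz": [0, -1, 0]}]' --jaw 50

```text
t: 19.13
tool_pos: [502.8, 222.1, 243.6]
eef_rot: [0.091, 0.996, 0.0, -0.0]
force: [0.0, -0.1, 0.2]
opening: 42.6
grasp_force: 0.0
```

Emit:
pendant --deltas '[{"xyz": [0, 0, -20]}, {"xyz": [0, 0, -45]}, {"xyz": [0, 0, -75]}, {"xyz": [0, 0, -100]}, {"xyz": [0, 0, -100]}]'

```text
t: 19.55
tool_pos: [503.6, 222.1, 348.7]
eef_rot: [0.091, 0.996, 0.001, 0.004]
force: [0.4, -0.7, -0.7]
opening: 49.9
grasp_force: 0.0
```

Emit:
pendant --deltas '[{"xyz": [25, 0, 0]}, {"xyz": [50, 0, 0]}, {"xyz": [75, 0, 0]}, {"xyz": [100, 0, 0]}, {"xyz": [125, 0, 0]}, {"xyz": [125, 0, 0]}, {"xyz": [125, 0, 0]}]'

```text
t: 20.13
tool_pos: [379.3, 244.7, 343.6]
eef_rot: [0.091, 0.996, 0.0, -0.0]
force: [-0.1, -0.3, 0.1]
opening: 49.8
grasp_force: 0.0
```

```bash
python3 -c "
from h import *
t=cam('top');
A=t['image'][120:280,170:430,::-1];cv2.imwrite('pics/t7.png',cv2.resize(A,None,fx=3,fy=3,interpolation=cv2.INTER_CUBIC))"
```

```text
(no output)
```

View pics/t7.png

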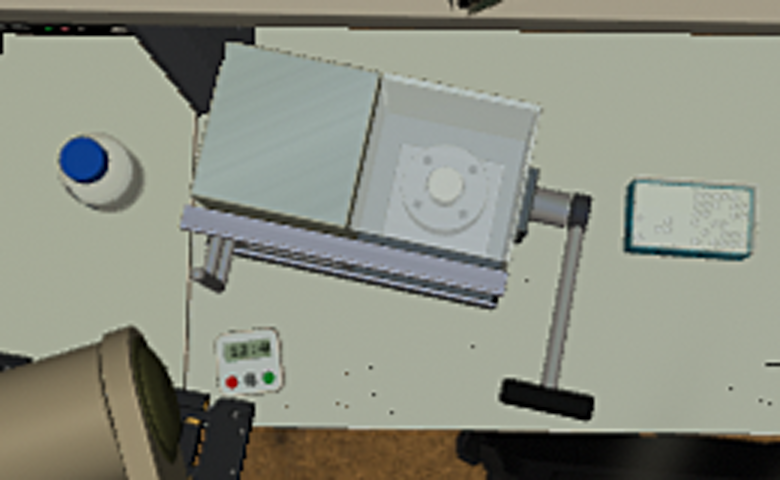

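The final picture shows the guard fully open (bar at (210,280)) and the lever up (bar at (546,398)). The tablet is raised, centred at (446,183) in the die. The bottle, timer and tip box have not moved, and the hand is clear.

```bash
python3 -c "
from workcell import r, optics, status, ticket
print(ticket.close_job())"
```

```text
the job is handed in; nothing more can be done
None
```

I shut the guard to its stop, gave the lever five full strokes, slid the guard open to its other stop, and handed the job in at about 20 s; the last picture shows the tablet raised, the lever up, and the bottle, tip box and timer where they were.

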